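Close a two-part plaster mould and shim it tight by feel

ROBOT

A 6-joint arm with a two-finger parallel gripper is mounted at the origin on the work surface; the furniture and walls round the work are solid. World frame = base frame: x ahead of the robot, y to its left, z up, the work surface at z = 0. Lengths are in m, angles in degrees, forces in N, time in s.
With the tool pointing down it reaches from about 0.325 to 0.9 m from the base axis. Payload 6.1 kg.
Tool frame: the origin (TCP) lies at the centre of the arm's flange, where the gripper is bolted on; the fingertips stand 173 mm ahead of it and the grasp point (between the pads) lies 155 mm ahead of it; y points along the fingers, x is the direction in which the jaws open and shut, and the axes are right-handed (so a half turn about y gives the same grasp; the last joint's range is limited). The gripper opens to 85 mm and grips with 20 to 120 N. Pads are 22 mm wide; open, the fingers measure 114 mm over their backs; the gripper's body (76 mm by 85 mm) begins 54 mm behind the grasp point. The pads swing forward as they close: fully open they stand 13 mm farther back than shut.
Start: joints at [69.322, 12.628, 87.462, -0, 79.91, -7.225], TCP at [0.145, 0.608, 0.405] pointing down, gripper open.
Joint ranges: [-170.65, 170.65], [-52.31, 119.04], [5.05, 147.46], [-71.25, 251.25], [11.57, 151.72], [-153.62, 153.62]. Speed limits (degrees/s): [147.25, 147.25, 172.46, 180, 180, 180].

INTERFACE

Orientations are given as a 3x3 rotation matrix whose columns are the frame's x, y, z axes.
In Python, from cell import robot gives the robot as it stands. The module is installed in compiled form; this text tells all that it offers.
- The arm moves only by the shell command python3 -m handwheel 'ROWS' [OPENING] [FORCE]. ROWS is JSON, one flat list of numbers, 4 for each row, row after row: the shift along the tool's x, y, z in cm, then the turn about the tool's y in rad. In form: [tx, ty, tz, spin, tx, ty, tz, spin, ...]. A call has 1 to 8 rows; each row shifts and turns the commanded pose from where the row before left it, along the tool's axes as they then stand; what a row does not reach is not made up. A row lasts 1/8 s, in which the tool goes at most 62.5 mm and 10.7 degrees, less where a joint would pass 70% of its speed; a pose out of reach is approached as far as the arm can. A call is refused whole if a number of a shift passes 6.25 or a number of a turn 0.188, either way. A call with a gripper value outside its range is refused whole. OPENING is the opening, from 0 (shut) to 1 (fully open), set as the call begins (- or left out, the last holds). The fingers move at their own pace and stop on an object; FORCE is the grip in N (left out, the last holds). Time passes only in rows, so rows that do not move let the fingers close. It gives the time, the measured TCP pose, the force and the opening at its end, in the units of the state.
- robot.get_obs(): the state, without advancing time (a new reading comes with each control period).
- robot.grab_frame(name): name is "scene" or "side" or "wrist"; returns a dict with "img" (384x512x3 uint8, red, green, blue), "camera_matrix" (3x3 intrinsics, pixels), "R" (3x3) and "t" (3): a world point X has camera coordinates R X + t; the wrist camera has in their place "T_tool_cam" (4x4, takes a point from camera to tool coordinates, whose origin is the TCP and whose axes are the tool frame's). Camera axes: x right, y down, z forward; pixel columns grow to the right and rows downward; lengths in m; the calibration is good to about 2 mm. A picture is of the moment at which its call begins: read the wrist's pose just before it. There is no depth.
- robot.finish_job(): hands the job in, once; it reports no verdict.
The state is a dict: "clock": time; "q": joint angles; "qvel": joint speeds; "tau": joint torques, N m; "position": TCP position; "tcp_rot": TCP orientation; "wrist_force": force on the tool from outside, world axes, zero at the start; "wrist_torque": the same for the moment, N m; "opening": finger opening in m.
Only numpy, scipy, OpenCV 4.12 (cv2) and the standard library are available. Lean on these libraries where they do the work, as an engineer would, in place of code of your own. Each camera call takes 0.05 s, during which the arm holds its last target.

TASK

Close the small two-part plaster mould for casting: push its loose half gently lengthwise up to the end stop of the wooden frame so that its sockets line up with the pegs of the fixed half, then slide the taper shim, thin end first, along the cleat into the gap behind the loose half until the joint is shut and the drag on the shim clearly rises. Let go there and leave the shim nipped tight; do not force it, plaster chips (a push about 8 to 10 N above the sliding drag is right, 15 N is too much). Leave the funnel, the tin and the spare wedge where they are.

Things in the scene. Friction and masses are not known exactly. Their poses are not given: they have to be found in the camera images.
- cover_home (a point): Point fixed in the frame, a brown wooden board 150 mm deep (x), 300 mm wide, screwed to the bench, its top 25 mm below this point: where the centre of the loose mould half ends up, give or take 2.5 mm in y because the fixed half's place varies and is not measured. x: lengthwise, in towards the end stop (push and shim both go this way); y: towards the fixed half; z up. End stop at x = +50 mm.
- cover_mid (a point): Centre of the loose half of the white plaster mould: 100 mm long (x), about 46 mm thick (y), 50 mm tall, 0.45 kg, axes as cover_home. Starts 6 to 14 mm short of the end stop, joint 3 to 8 mm open. 2 mm pegs on the fixed half enter its sockets only when it is at the stop. Push its near end (x = -50 mm) at the top 15 mm: once home, the fixed half's end (as tall) and the cleat's lie level with it.
- cover: The same loose plaster half; origin at the centre of its underside, 25 mm below cover_mid. Its back (-y side) slopes to the shim's taper: it lies 23 mm behind the centre, 1.05 mm more per 10 mm of +x, so the gap between it and the cleat narrows inwards. At the near end the gap is about 8 mm wide at the start.
- shim: The whole taper shim, reddish wood, 165 mm long (x), 30 mm tall as it lies, 16 mm thick at the tail, 150 g; origin at the centre of its underside. It is used lying as it starts, slid along the board with its straight side (-y) on the cleat and its tapered side (+y) on the loose half.
- shim_grip (a point): Place to grip the shim: centre of its parallel tail, 45 mm long and 16 mm thick (y), half-way up its 30 mm height. x points to the thin end, which is 142 mm from here. The straight side lies 8 mm from here towards -y, flat from end to end; the other side is parallel for 22 mm from here, then tapers 1.05 mm per 10 mm down to 3.5 mm at the thin end.
- shim_tip (a point): Middle of the shim's thin end (3.5 mm thick). The shim slides the loose half over (drag some 1 to 8 N), then bites, with steeply rising drag, when the thin end is 18 to 66 mm past cover_home in x; where cannot be read from poses. The cleat is a pale wooden block, 36 mm tall, 32 mm thick, its straight face at y = -31 mm of cover_home, from x = -54 to +1 mm.
- funnel: Red plastic funnel standing mouth down, 93 mm wide, 92 mm tall; leave it alone.
- natch_tin: Flat white round tin, 70 mm wide, 28 mm tall; leave it alone.
- wedge: Spare brown wooden wedge, 95 x 34 x 22 mm, not used here; leave it alone.
Things that resemble listed ones, but are neither listed nor needed, are in the scene too. What is shaped like the cover but green is not meant.

How it is judged:
By the outcome, as a careful person would: the job done as asked, in the order asked, and still so for the second after the job is handed in, with the robot touching nothing.
It also fails if it takes over 67 s, if anything falls off the work surface, if the arm or the gripper's body presses on something with over 40 N, if the wrist force passes 120 N, or if a joint passes its speed limit or range.

## Working session

There is one attempt and no reset: what is moved stays moved. The work goes in short steps, Python scripts to look and compute and a shell command to move; the robot and the scene stay as the last step left them, time stands still between calls to the robot, and variables do not carry over. Pictures are saved under pics/ and viewed, and the job is handed in when it is done.

```bash
mkdir -p pics
cat > h.py <<'E'
import numpy as np, cv2, json
from cell import robot
def snap(n,tag):
    o=robot.get_obs(); f=robot.grab_frame(n)
    cv2.imwrite(f'pics/{tag}.png',f['img'][:,:,::-1])
    d={k:np.array(f[k]).tolist() for k in f if k!='img'}
    d['pos']=list(map(float,o['position'])); d['rot']=np.array(o['tcp_rot']).tolist()
    json.dump(d,open(f'pics/{tag}.json','w')); return f
def cam(tag):
    d=json.load(open(f'pics/{tag}.json')); K=np.array(d['camera_matrix'])
    if 'R' in d: R=np.array(d['R']); t=np.array(d['t'])
    else:
        T=np.array(d['T_tool_cam']); W=np.eye(4); W[:3,:3]=d['rot']; W[:3,3]=d['pos']
        M=np.linalg.inv(W@T); R=M[:3,:3]; t=M[:3,3]
    return K,R,t
def ray(tag,u,v,z):
    K,R,t=cam(tag); c=-R.T@t; d=R.T@np.linalg.inv(K)@np.array([u,v,1.]); s=(z-c[2])/d[2]; return c+s*d
def proj(tag,X):
    K,R,t=cam(tag); p=K@(R@np.array(X)+t); return p[:2]/p[2]
E
python3 - <<'E'
from h import *
for n in ['scene','side','wrist']:
    snap(n,n+'0')
    K,R,t=cam(n+'0'); print(n,(-R.T@t).round(3),R[2].round(3))
o=robot.get_obs(); print(o)
E
```

```text
scene [ 0.02  -0.979  0.731] [ 0.384  0.766 -0.515]
side [0.983 0.667 0.594] [-0.498 -0.67  -0.55 ]
wrist [0.069 0.626 0.375] [ 0.296 -0.072 -0.953]
{'clock': 0.15, 'q': array([ 6.93222102e+01,  1.26643681e+01,  8.75122624e+01,  1.53117315e-03,
        7.99131176e+01, -7.22594087e+00]), 'qvel': array([-0.03454889, -0.16376684, -0.15599173, -0.04851184,  0.07121532,
        0.04831695]), 'tau': array([ 1.61555727e-03, -4.97484398e+01, -3.89901996e+01, -3.20464414e-04,
        7.11223998e-03, -5.95256537e-07]), 'position': array([0.14532285, 0.60764119, 0.40384134]), 'tcp_rot': array([[ 2.32632232e-01, -5.77730634e-04, -9.72564605e-01],
       [ 9.72563540e-01, -1.45620243e-03,  2.32632842e-01],
       [-1.55065006e-03, -9.99998773e-01,  2.23120129e-04]]), 'wrist_force': array([ 1.26590957, -0.68960144, -0.67052857]), 'wrist_torque': array([-0.01177003,  0.04319024, -0.02888999]), 'opening': 0.08530856632130673}
```

View images.

View pics/scene0.png

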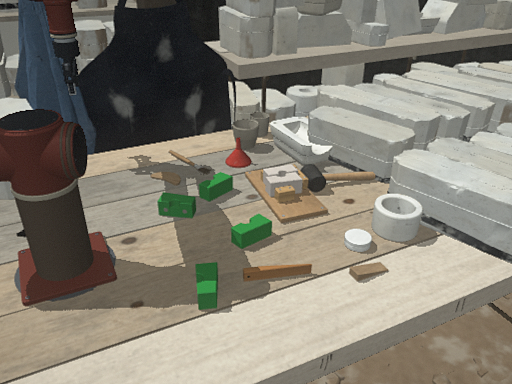

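View pics/side0.png

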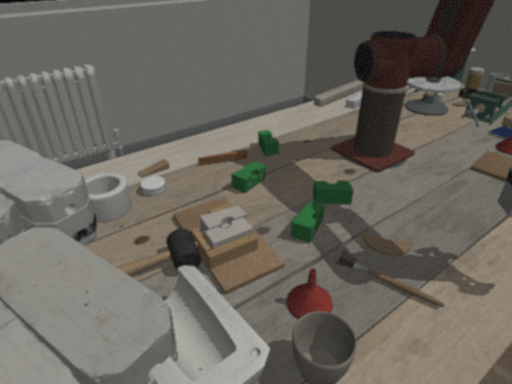

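View pics/wrist0.png

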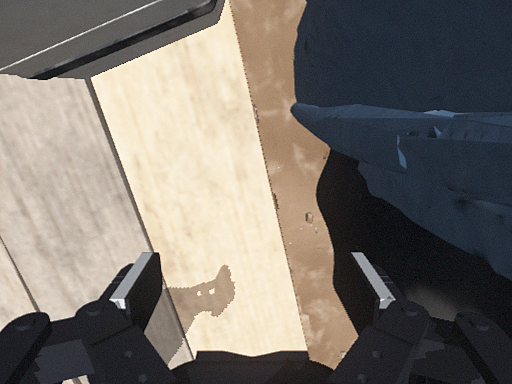

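Run:
```python
import cv2
a=cv2.imread('pics/scene0.png')[155:225,235:340]; cv2.imwrite('pics/a.png',cv2.resize(a,None,fx=7,fy=7,interpolation=cv2.INTER_CUBIC))
a=cv2.imread('pics/side0.png')[190:290,165:290]; cv2.imwrite('pics/b.png',cv2.resize(a,None,fx=6,fy=6,interpolation=cv2.INTER_CUBIC))
a=cv2.imread('pics/scene0.png')[250:310,180:400]; cv2.imwrite('pics/c.png',cv2.resize(a,None,fx=3.6,fy=3.6,interpolation=cv2.INTER_CUBIC))
```

```text
(no output)
```

View pics/a.png

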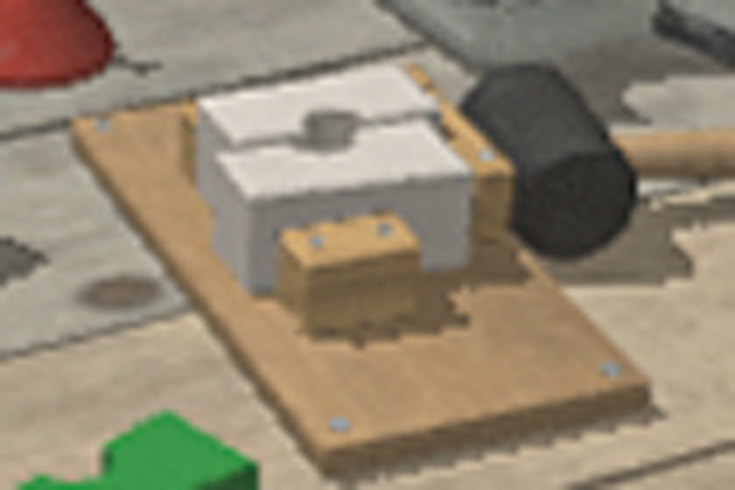

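View pics/b.png

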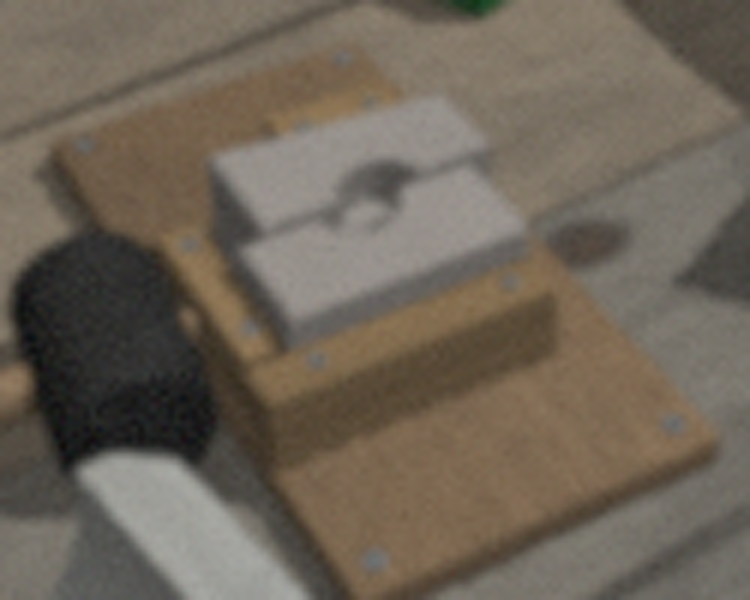

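View pics/c.png

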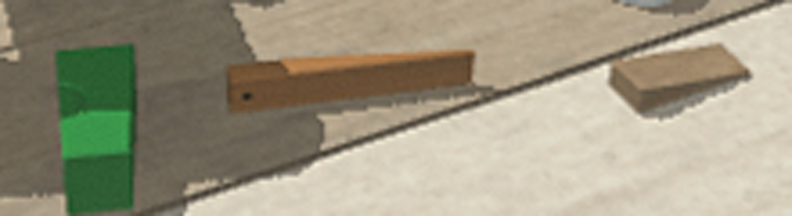

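```bash
cat >> h.py <<'E'
def tri(tags,pts):
    A=[];
    for tg,p in zip(tags,pts):
        K,R,t=cam(tg); P=K@np.c_[R,t]; A+= [p[0]*P[2]-P[0], p[1]*P[2]-P[1]]
    X=np.linalg.svd(np.array(A))[2][-1]; X=X[:3]/X[3]
    return X, [np.linalg.norm(proj(tg,X)-p) for tg,p in zip(tags,pts)]
E
python3 - <<'E'
from h import *
S=lambda u,v:np.array([235+u/7-.5+.07,155+v/7-.5+.07]); D=lambda u,v:np.array([165+u/6-.5+.08,190+v/6-.5+.08])
for s,d in [((340,424),(343,58)),((610,370),(84,145)),((102,124),(672,425)),((318,240),(302,126)),((384,229),(368,102)),((485,155),(190,243)), ((438,105),(212,158)),((472,172),(225,158)),((255,198),(435,97)),((220,155),(490,155))]:
    X,e=tri(['scene0','side0'],[S(*s),D(*d)]); print(X.round(4),np.round(e,2))
print(ray('side0',*D(373,560),0.02))
C=lambda u,v:np.array([180+u/3.6-.4,250+v/3.6-.4])
for u,v,z in [(229,112,0),(473,83,0),(228,66,.03),(281,62,.03),(292,75,.03),(474,51,.03),(290,62,.03)]: print(ray('scene0',*C(u,v),z).round(4))
E
```

```text
[ 0.5805 -0.0482  0.0153] [0.09 0.15]
[ 0.7039 -0.0603  0.0149] [0.11 0.19]
[0.6056 0.2246 0.0155] [0.22 0.52]
[0.6271 0.0328 0.0476] [3.84 7.15]
[0.6305 0.0265 0.056 ] [3.44 6.55]
[0.7171 0.0659 0.0517] [0.   0.01]
[0.6956 0.0651 0.0822] [1.53 3.19]
[0.6898 0.0385 0.0631] [0.83 1.67]
[0.5969 0.0573 0.0629] [0.18 0.35]
[0.6014 0.1003 0.0615] [0.14 0.29]
[0.7316332  0.21608906 0.02      ]
[ 0.3685 -0.234   0.    ]
[ 0.5296 -0.2786  0.    ]
[ 0.3725 -0.2239  0.03  ]
[ 0.4057 -0.2352  0.03  ]
[ 0.4063 -0.2499  0.03  ]
[ 0.5267 -0.2802  0.03  ]
[ 0.4111 -0.2377  0.03  ]
```

```bash
python3 -m handwheel '[0,0,0,-0.14, -4,0,-4.35,0, -4,0,-4.35,0, -4,0,-4.35,0, -4,0,-4.35,0, -4,0,-4.35,0, -4,0,-4.35,0, -4,0,-4.35,0]' 0; python3 -m handwheel '[-4,0,-4.35,0, -4,0,-4.35,0, -4,0,-4.35,0, -4,0,-4.35,0,-4,0,-4.35,0,0,0,0,0]'
python3 - <<'E'
from h import *
snap('wrist','w1'); o=robot.get_obs(); print(o['position'],o['tcp_rot'],o['wrist_force'])
E
```

```text
clock: 1.15
position: [0.4229, 0.2986, 0.4046]
tcp_rot: [[0.095, 0.0, -0.996], [0.996, 0.0, 0.095], [0.0, -1.0, -0.0]]
wrist_force: [1.1, 1.5, 0.8]
opening: -0.0
clock: 1.9
position: [0.6214, 0.077, 0.4036]
tcp_rot: [[0.099, -0.001, -0.995], [0.995, -0.001, 0.099], [-0.001, -1.0, 0.001]]
wrist_force: [0.3, 0.9, -0.2]
opening: 0.0
[0.62032358 0.07882574 0.40364829] [[ 9.78315615e-02 -1.68302881e-03 -9.95201564e-01]
 [ 9.95202983e-01  7.21939341e-05  9.78315789e-02]
 [-9.28058499e-05 -9.99998581e-01  1.68201814e-03]] [0.36227033 0.23323011 0.46685514]
```

View pics/w1.png

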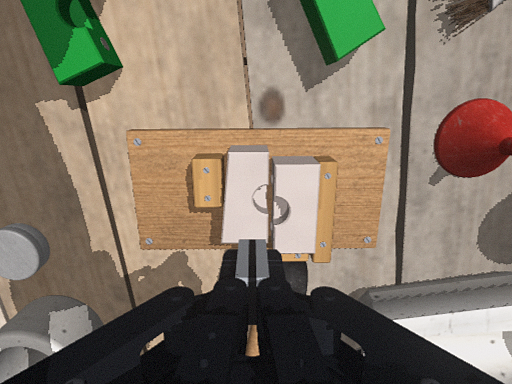

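Run:
```python
import cv2
a=cv2.imread('pics/w1.png')[120:270,120:400]; cv2.imwrite('pics/w1z.png',cv2.resize(a[:, :200],None,fx=4,fy=4,interpolation=cv2.INTER_CUBIC))
```

```text
(no output)
```

View pics/w1z.png

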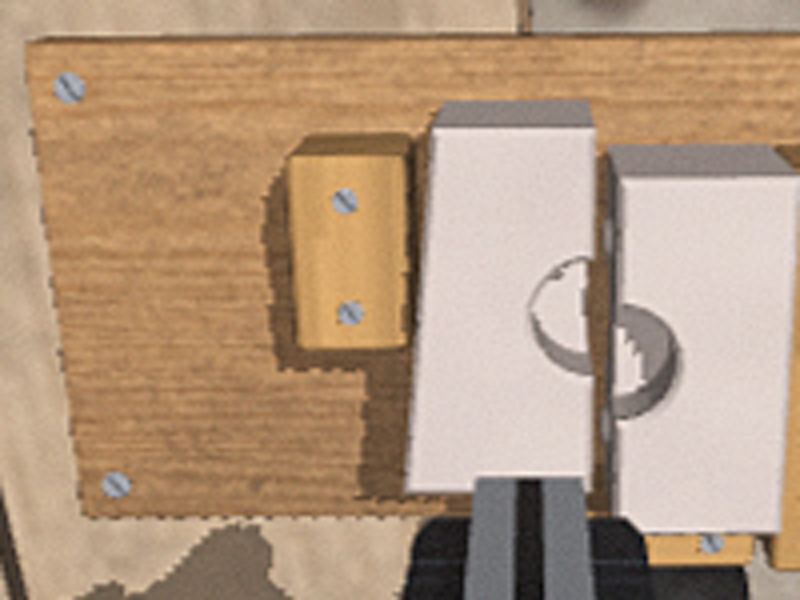

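Run:
```python
from h import *
Z=lambda u,v:(120+u/4-.37,120+v/4-.37)
P={}
for n,u,v,z in [('scr--',69,87,.015),('scr+-',116,485,.015),('cl-n',290,155,.051),('clF n',408,155,.051),('clF f',407,348,.051),('cl- f',298,350,.051),('cov n -',430,127,.065),('cov n +',595,127,.065),('cov f +',590,482,.065),('cov f -',407,490,.065),('fix n -',620,178,.065),('fix f -',617,530,.065),('edge',28,42,.015)]:
    P[n]=ray('w1',*Z(u,v),z); print(n,P[n].round(4))
for u,v in [(389.5,141.5),(367,240)]: print('scr+',ray('w1',u,v,.015).round(4))
for a,b in [('scr--','scr+-'),('clF n','clF f'),('cov n +','cov f +'),('fix n -','fix f -')]:
    d=P[b]-P[a]; print(a,np.degrees(np.arctan2(d[1],d[0])),np.linalg.norm(d))
d=P['cov n +']-P['cov n -'];print(np.degrees(np.arctan2(-d[0],d[1])),np.linalg.norm(d))
```

```text
scr-- [ 0.5811 -0.0506  0.015 ]
scr+- [ 0.706  -0.0623  0.015 ]
cl-n [0.6006 0.0168 0.051 ]
clF n [0.6036 0.0475 0.051 ]
clF f [0.6569 0.0404 0.051 ]
cl- f [0.6545 0.0105 0.051 ]
cov n - [0.5946 0.0555 0.065 ]
cov n + [0.5987 0.0964 0.065 ]
cov f + [0.6954 0.0869 0.065 ]
cov f - [0.6928 0.037  0.065 ]
fix n - [0.6122 0.1015 0.065 ]
fix f - [0.7107 0.0931 0.065 ]
edge [ 0.5675 -0.0595  0.015 ]
scr+ [0.61  0.237 0.015]
scr+ [0.7323 0.2128 0.015 ]
scr-- -5.326037059074952 0.12543124229993236
clF n -7.693475222272605 0.05370654019627704
cov n + -5.599140895448558 0.09716762058819339
fix n - -4.927959691362413 0.09884004088631614
-5.713270133190425 0.04102925304184124
```

```bash
python3 -m handwheel '[-0.6,0,5.5,-0.003, 0,5,0,0, 0,5,0,0, 0,4.2,0,0, 0,2.5,0,0, 0,1.0,0,0, 0,0,0,0,0,0,0,0]'
python3 - <<'E'
from h import *
snap('wrist','w2'); snap('side','s2')
o=robot.get_obs(); print(o['position'],o['tcp_rot'][:,0],o['wrist_force'])
p=o['position'][:2]-[.6598,.0729]; print(p@[.9956,-.0941],p@[.0941,.9956])
import cv2
a=cv2.imread('pics/s2.png')[160:290,165:320]; cv2.imwrite('pics/s2z.png',cv2.resize(a,None,fx=4.5,fy=4.5,interpolation=cv2.INTER_CUBIC))
E
```

```text
clock: 2.95
position: [0.5649, 0.0802, 0.2293]
tcp_rot: [[0.091, 0.003, -0.996], [0.996, 0.0, 0.091], [0.0, -1.0, -0.002]]
wrist_force: [0.3, -0.4, 1.0]
opening: 0.0002
[0.5649774  0.07993439 0.22927582] [9.15397104e-02 9.95801396e-01 2.45614308e-04] [ 0.10990225 -0.12962924  0.38028912]
-0.09506731181857178 -0.001919367851358711
```

View pics/w2.png

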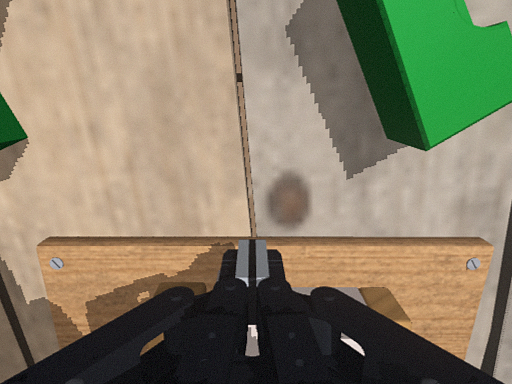

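View pics/s2z.png

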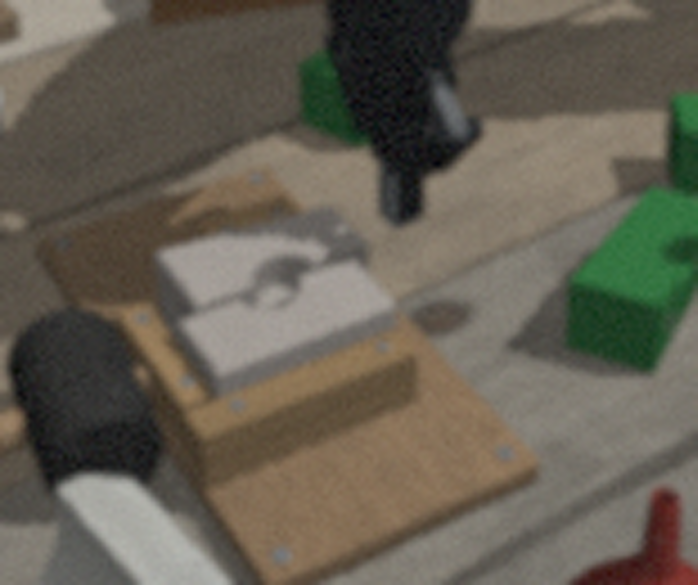

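```bash
cat > st.py <<'E'
from h import *
o=robot.get_obs(); p=o['position'][:2]-[.6598,.0729]; F=o['wrist_force']
print('t%.2f x%.4f y%.4f z%.4f'%(o['clock'],p@[.9956,-.0941],p@[.0941,.9956],o['position'][2]),'Fx%.2f Fy%.2f Fz%.2f'%(F[:2]@[.9956,-.0941],F[:2]@[.0941,.9956],F[2]),'yaw',np.degrees(np.arctan2(*o['tcp_rot'][1::-1,0])).round(2),o['opening'])
E
python3 -m handwheel '[-0.2,0.25,-0.8,0, 0,0,-0.6,0, 0,0,-0.2,0,0,0,-0.2,0,0,0,-0.1,0,0,0,-0.1,0]'; python3 st.py;  python3 -m handwheel '[0,0,-0.1,0,0,0,-0.1,0,0,0,-0.1,0,0,0,-0.1,0]' ;python3 st.py
```

```text
clock: 3.8
position: [0.584, 0.0761, 0.2251]
tcp_rot: [[0.092, -0.0, -0.996], [0.996, 0.0, 0.092], [-0.0, -1.0, 0.0]]
wrist_force: [0.1, 0.8, -0.7]
opening: -0.0001
t3.80 x-0.0758 y-0.0040 z0.2251 Fx-0.01 Fy0.76 Fz-0.70 yaw 84.74 -6.077090364524125e-05
clock: 4.3
position: [0.5876, 0.0757, 0.225]
tcp_rot: [[0.092, -0.001, -0.996], [0.996, 0.0, 0.092], [-0.0, -1.0, 0.001]]
wrist_force: [-3.2, -0.8, 2.5]
opening: 0.0003
t4.30 x-0.0721 y-0.0040 z0.2250 Fx-3.16 Fy-1.09 Fz2.50 yaw 84.75 0.0003348350082466953
```

```bash
python3 -m handwheel '[0,0,-0.1,0,0,0,-0.1,0,0,0,-0.1,0,0,0,-0.1,0]' >/dev/null; python3 st.py;  python3 -m handwheel '[0,0,-0.1,0,0,0,-0.1,0,0,0,-0.1,0]' >/dev/null ;python3 st.py
```

```text
t4.80 x-0.0677 y-0.0040 z0.2250 Fx-1.85 Fy-0.32 Fz-1.62 yaw 84.74 -0.00021770614252733894
t5.17 x-0.0646 y-0.0040 z0.2252 Fx-1.96 Fy-0.38 Fz-1.16 yaw 84.74 -0.0002104507127702212
```

```bash
python3 -m handwheel '[0,0,-0.1,0,0,0,-0.1,0]' >/dev/null; python3 st.py;  python3 -m handwheel '[0,0,-0.1,0]' >/dev/null ;python3 st.py
```

```text
t5.42 x-0.0627 y-0.0040 z0.2252 Fx-2.15 Fy0.03 Fz-1.51 yaw 84.74 9.053556386266222e-05
t5.55 x-0.0617 y-0.0040 z0.2252 Fx-2.98 Fy0.78 Fz-1.19 yaw 84.74 0.00034955456447607246
```

```bash
for i in 1 2 ; do :; done; python3 -m handwheel '[0,0,-0.05,0]' >/dev/null; python3 st.py;  python3 -m handwheel '[0,0,-0.05,0]' >/dev/null ;python3 st.py
```

```text
t5.67 x-0.0612 y-0.0040 z0.2252 Fx-2.00 Fy-0.38 Fz-1.06 yaw 84.74 0.00017274066488588217
t5.80 x-0.0609 y-0.0040 z0.2252 Fx-4.15 Fy0.05 Fz1.11 yaw 84.74 0.00014442385222106157
```

```bash
python3 -m handwheel '[0,0,-0.05,0]' >/dev/null; python3 st.py;  python3 -m handwheel '[0,0,-0.05,0]' >/dev/null ;python3 st.py
```

```text
t5.92 x-0.0607 y-0.0040 z0.2252 Fx-7.43 Fy-0.45 Fz2.30 yaw 84.74 2.5413244186319428e-05
t6.05 x-0.0605 y-0.0040 z0.2252 Fx-9.11 Fy-0.37 Fz4.83 yaw 84.75 0.00018107919310224202
```

```bash
python3 -m handwheel '[0,0,0.5,0, 0,0,1.5,0, 0,-4,0,0,0,-6,0,0,0,-5,-3,0,0,0,0,0]' 1
python3 - <<'E'
from h import *
snap('wrist','w3'); 
a=cv2.imread('pics/w3.png')[120:384,80:420]; cv2.imwrite('pics/w3z.png',cv2.resize(a,None,fx=2.2,fy=2.2,interpolation=cv2.INTER_CUBIC))
E
```

```text
clock: 6.8
position: [0.613, 0.0733, 0.3825]
tcp_rot: [[0.092, 0.015, -0.996], [0.996, -0.0, 0.092], [0.001, -1.0, -0.015]]
wrist_force: [0.9, -0.1, 0.5]
opening: 0.0851
```

View pics/w3z.png

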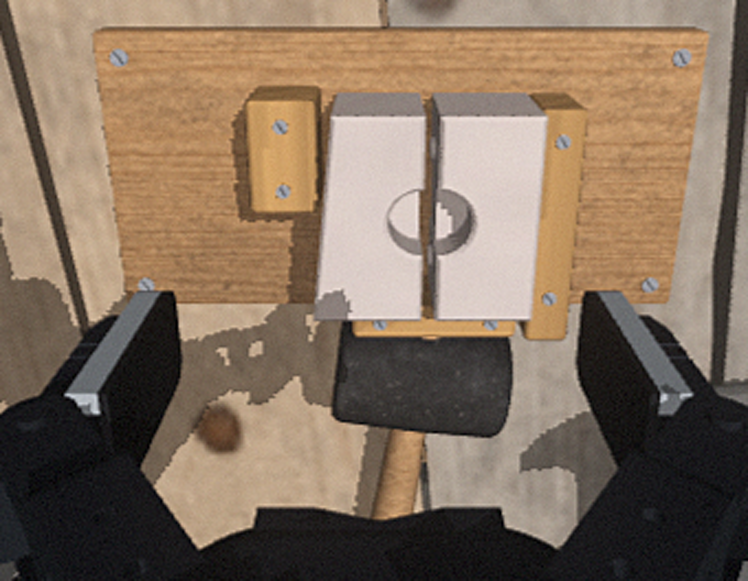

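```bash
python3 -m handwheel '[-4.7,0.4,2.3,0,-4.7,0.4,2.3,0,-4.7,0.4,2.3,0,-4.7,0.4,2.3,0,-4.7,0.4,2.3,0,-4.7,0.4,2.3,0,-4.7,0.4,2.3,0,0,0.4,0,0.18]'; python3 -m handwheel '[0,0,0,0,0,0,0,0]';  python3 - <<'E'
from h import *
snap('wrist','w4'); 
Z=lambda u,v:(80+u/2.2-.3,120+v/2.2-.3)
fx=np.array([.9956,-.0941]);fy=np.array([.0941,.9956])
for n,u,v,z in [('cl n',319,100,.051),('cl f',314,212,.051),('cov n-',333,115,.065),('cov n+',425,115,.065),('cov f+',421,318,.065),('fix n-',438,115,.065),('fix f-',434,318,.065),('board edge',95,32,.015),('s',119,58,.015),('s',146,286,.015),('s',682,58,.015),('s',649,285,.015)]:
    p=ray('w3',*Z(u,v),z); d=p[:2]-[.6598,.0729]; print(n,p.round(4),(d@fx).round(4),(d@fy).round(4))
E
```

```text
clock: 7.85
position: [0.4172, -0.2415, 0.3417]
tcp_rot: [[0.276, -0.002, -0.961], [0.961, 0.0, 0.276], [-0.0, -1.0, 0.001]]
wrist_force: [0.5, -0.4, -0.0]
opening: 0.0853
clock: 8.1
position: [0.4194, -0.2387, 0.3426]
tcp_rot: [[0.265, -0.001, -0.964], [0.964, 0.001, 0.265], [0.0, -1.0, 0.001]]
wrist_force: [-0.4, 0.1, -0.2]
opening: 0.0857
cl n [0.6036 0.0485 0.051 ] -0.0536 -0.0295
cl f [0.6571 0.0397 0.051 ] 0.0005 -0.0333
cov n- [0.6076 0.0552 0.065 ] -0.0503 -0.0225
cov n+ [0.6112 0.0946 0.065 ] -0.0504 0.0171
cov f+ [0.7103 0.0857 0.065 ] 0.0491 0.0175
fix n- [0.6117 0.1002 0.065 ] -0.0504 0.0226
fix f- [0.7109 0.0918 0.065 ] 0.0491 0.0237
board edge [ 0.5682 -0.0595  0.015 ] -0.0788 -0.1404
s [ 0.5817 -0.0506  0.015 ] -0.0661 -0.1303
s [ 0.7066 -0.0624  0.015 ] 0.0594 -0.1303
s [0.6073 0.2248 0.015 ] -0.0666 0.1463
s [0.7318 0.2127 0.015 ] 0.0585 0.146
```

View pics/w4.png

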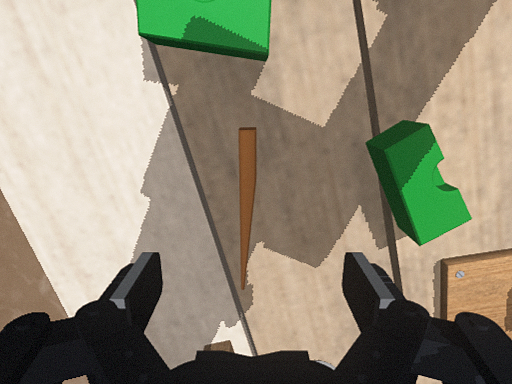

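Run:
```python
from h import *
im=cv2.imread('pics/w4.png'); hsv=cv2.cvtColor(im,cv2.COLOR_BGR2HSV)
m=((hsv[...,0]<14)&(hsv[...,1]>120)).astype(np.uint8); m[:100]=0;m[310:]=0; m[:,:200]=0;m[:,300:]=0
n,l,s,_=cv2.connectedComponentsWithStats(m); k=1+s[1:,4].argmax(); print(s[k]); m=(l==k)
L=[];R=[]
for v in range(130,290,10):
    c=np.where(m[v])[0]; a=ray('w4',c[0]-.5,v,.03); b=ray('w4',c[-1]+.5,v,.03); L.append(a);R.append(b); print(v,c[0],c[-1],a[:2].round(4),b[:2].round(4),np.linalg.norm(a-b).round(4))
L=np.array(L); 
f=np.polyfit(L[:,0],L[:,1],1); print('yaw',np.degrees(np.arctan(f[0])))
v=np.where(m.any(1))[0]; print(v[[0,-1]])
for vv in v[[0,-1]]:
  c=np.where(m[vv])[0]; print(ray('w4',c.mean(),vv,.03))
a=im[110:310,190:310]; cv2.imwrite('pics/w4z.png',cv2.resize(a,None,fx=3,fy=3,interpolation=cv2.INTER_CUBIC))
```

```text
[ 239  127   17  163 1335]
130 239 254 [ 0.3698 -0.2364] [ 0.3736 -0.2226] 0.0143
140 240 255 [ 0.3786 -0.238 ] [ 0.3824 -0.2241] 0.0144
150 240 254 [ 0.3873 -0.2405] [ 0.3909 -0.2273] 0.0136
160 239 254 [ 0.3959 -0.2439] [ 0.3998 -0.2298] 0.0147
170 240 255 [ 0.4052 -0.2456] [ 0.4091 -0.2313] 0.0148
180 240 255 [ 0.4144 -0.2483] [ 0.4184 -0.2338] 0.015
190 241 254 [ 0.4241 -0.2501] [ 0.4276 -0.2373] 0.0133
200 240 252 [ 0.4334 -0.2538] [ 0.4367 -0.2418] 0.0124
210 240 251 [ 0.4432 -0.2566] [ 0.4463 -0.2454] 0.0116
220 240 251 [ 0.4532 -0.2595] [ 0.4563 -0.2482] 0.0117
230 240 250 [ 0.4635 -0.2624] [ 0.4663 -0.2519] 0.0109
240 241 247 [ 0.4742 -0.2644] [ 0.476  -0.2577] 0.007
250 241 246 [ 0.4848 -0.2675] [ 0.4864 -0.2617] 0.006
260 241 246 [ 0.4957 -0.2706] [ 0.4973 -0.2647] 0.0061
270 241 243 [ 0.5069 -0.2738] [ 0.5077 -0.2708] 0.0031
280 241 244 [ 0.5182 -0.2771] [ 0.5194 -0.273 ] 0.0042
yaw -15.421227645806391
[127 289]
[ 0.37007764 -0.22564146  0.03      ]
[ 0.52927248 -0.27803243  0.03      ]
```

View pics/w4z.png

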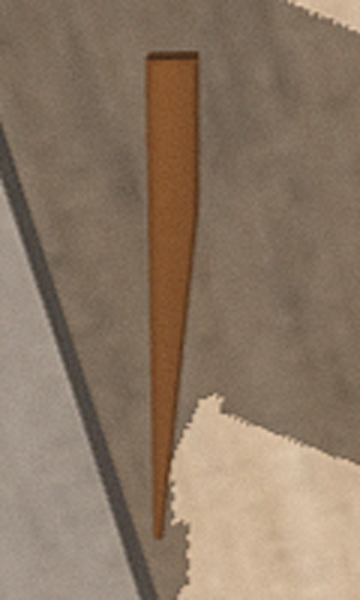

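```bash
python3 -m handwheel '[-0.3,4,2.67,0,0,5,0,0,0,4,0,0,0,1.5,0,0,0,0,0,0,0,0,0,0]' 1
python3 - <<'E'
from h import *
snap('wrist','w5'); 
o=robot.get_obs(); d=np.array([.3928,-.2347,.177])-o['position']; print(d@o['tcp_rot'])
E
```

```text
clock: 8.9
position: [0.3939, -0.2355, 0.1999]
tcp_rot: [[0.268, 0.002, -0.964], [0.964, -0.002, 0.268], [-0.001, -1.0, -0.003]]
wrist_force: [-0.0, 0.2, 0.1]
opening: 0.0851
[0.00060457 0.02298091 0.00137439]
```

View pics/w5.png

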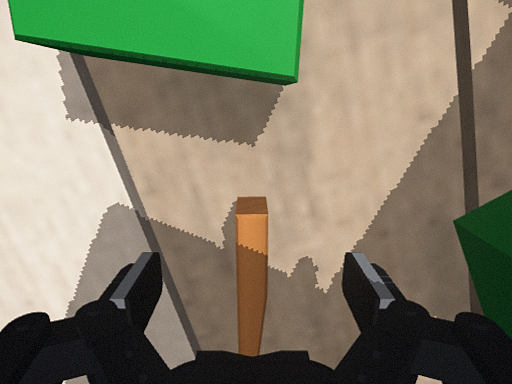

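```bash
python3 -m handwheel '[0,1.5,0.1,0,0,0.8,0,0,0,0,0,0,0,0,0,0]' 1; python3 -m handwheel '[0,0,0,0,0,0,0,0,0,0,0,0,0,0,0,0,0,0,0,0,0,0,0,0]' 0 60;python3 st.py
```

```text
clock: 9.45
position: [0.3919, -0.2347, 0.1751]
tcp_rot: [[0.269, -0.0, -0.963], [0.963, 0.0, 0.269], [0.0, -1.0, 0.0]]
wrist_force: [-0.3, -0.5, 0.7]
opening: 0.0852
clock: 10.2
position: [0.3921, -0.2348, 0.1755]
tcp_rot: [[0.268, 0.0, -0.963], [0.963, -0.0, 0.268], [-0.0, -1.0, -0.0]]
wrist_force: [0.7, 0.5, 3.0]
opening: 0.0151
t10.20 x-0.2376 y-0.3315 z0.1755 Fx0.61 Fy0.61 Fz3.05 yaw 74.43 0.015069546563239309
```

```bash
python3 -m handwheel '[0,-2,0,0,0,-5,0,0,0,-5,0,-0.08,0,0,0,-0.0975,5.2,0,-0.5,0,5.2,0,-0.5,0,5.2,0,-0.5,0,5.2,0,-0.5,0]' ; python3 -m handwheel '[5.2,0,-0.5,0,4.9,0,-0.5,0,0,0,0,0,0,0,0,0]';python3 - <<'E'
from h import *
snap('wrist','w6'); 
o=robot.get_obs(); d=np.array([.4516,.07,.295])-o['position']; print(d@o['tcp_rot'],o['tcp_rot'][:,0])
E
python3 st.py
```

```text
clock: 11.2
position: [0.4311, -0.0278, 0.2948]
tcp_rot: [[0.095, -0.0, -0.996], [0.996, 0.0, 0.095], [0.0, -1.0, 0.0]]
wrist_force: [0.5, -0.5, -0.7]
opening: 0.0151
clock: 11.7
position: [0.4505, 0.0701, 0.2946]
tcp_rot: [[0.093, -0.001, -0.996], [0.996, -0.0, 0.093], [-0.001, -1.0, 0.001]]
wrist_force: [0.5, -0.6, -1.9]
opening: 0.0151
[ 0.00056921 -0.00028611 -0.00096805] [ 9.44762102e-02  9.95527002e-01 -4.83012577e-04]
t11.75 x-0.2080 y-0.0230 z0.2947 Fx-0.32 Fy-0.37 Fz-1.33 yaw 84.58 0.015202903506046816
```

View pics/w6.png

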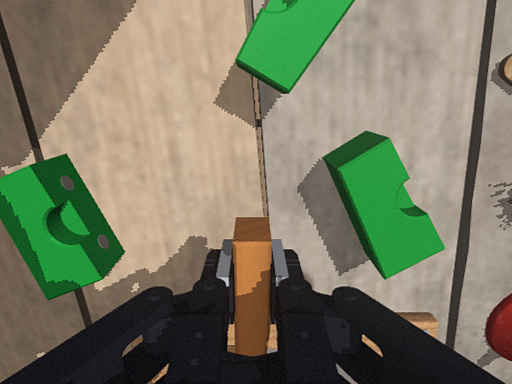

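Run:
```python
from h import *
for n,u,v in [('top-left near',325,158),('bottom L',385,278),('R',443,247),('left blk R',123,253),('left blk',68,155),('topblk',288,93)]:
  print(n,ray('w6',u,v,0.0).round(3),ray('w6',u,v,0.05).round(3))
snap('side','s6')
a=cv2.imread('pics/s6.png')[130:290,165:380]; cv2.imwrite('pics/s6z.png',cv2.resize(a,None,fx=3.6,fy=3.6,interpolation=cv2.INTER_CUBIC))
```

```text
top-left near [0.43  0.136 0.   ] [0.419 0.125 0.05 ]
bottom L [0.554 0.191 0.   ] [0.52 0.17 0.05]
R [0.525 0.244 0.   ] [0.496 0.213 0.05 ]
left blk R [ 0.503 -0.057  0.   ] [ 0.479 -0.031  0.05 ]
left blk [ 0.407 -0.083  0.   ] [ 0.4   -0.053  0.05 ]
topblk [0.374 0.107 0.   ] [0.374 0.102 0.05 ]
```

View pics/s6z.png

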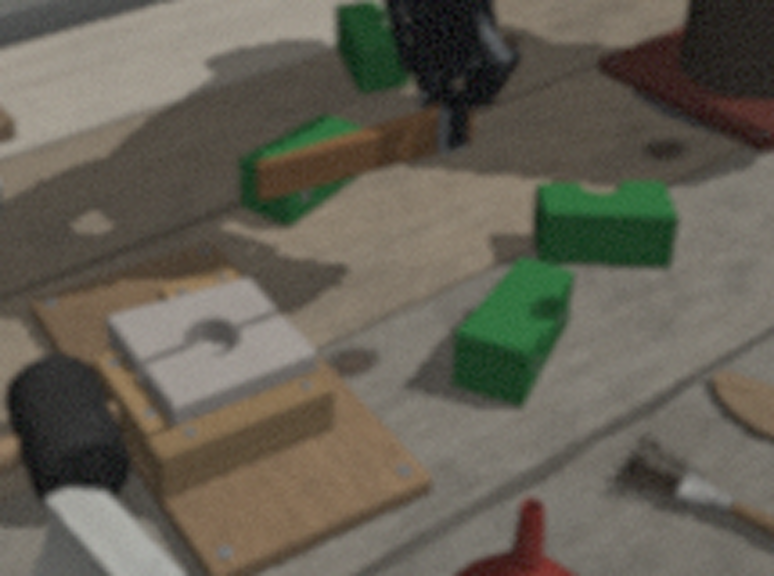

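```bash
python3 -m handwheel '[0.15,4,0,0,0,4,0,0,0,1.5,0,0,0,0.6,0,0,0,0,0,0,0,0,0,0]'; python3 st.py
python3 - <<'E'
from h import *
snap('side','s7');snap('scene','c7')
a=cv2.imread('pics/s7.png')[170:250,175:315]; cv2.imwrite('pics/s7z.png',cv2.resize(a,None,fx=5.7,fy=5.7,interpolation=cv2.INTER_CUBIC))
a=cv2.imread('pics/c7.png')[140:230,200:340]; cv2.imwrite('pics/c7z.png',cv2.resize(a,None,fx=5.7,fy=5.7,interpolation=cv2.INTER_CUBIC))
E
```

```text
clock: 12.55
position: [0.4519, 0.0715, 0.1956]
tcp_rot: [[0.094, 0.003, -0.996], [0.996, -0.0, 0.094], [0.0, -1.0, -0.003]]
wrist_force: [-0.5, 0.2, -1.2]
opening: 0.0154
t12.55 x-0.2068 y-0.0210 z0.1956 Fx-0.52 Fy0.20 Fz-1.19 yaw 84.59 0.015373343013935097
```

View pics/s7z.png

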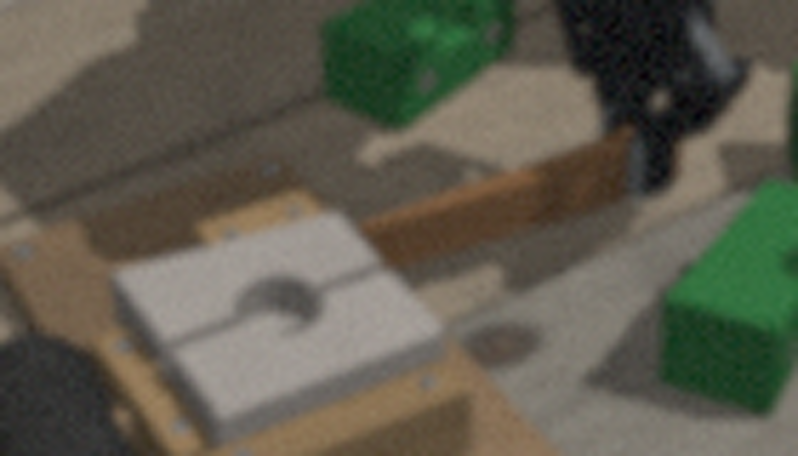

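View pics/c7z.png

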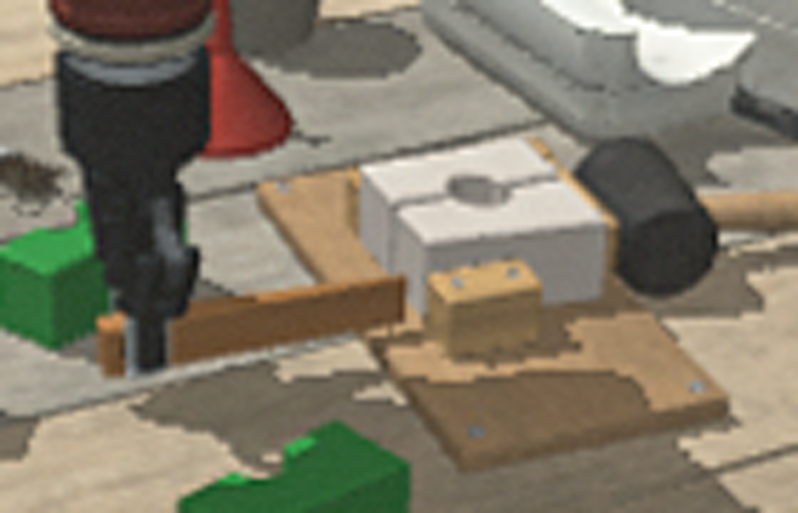

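Run:
```python
from h import *
fx=np.array([.9956,-.0941]);fy=np.array([.0941,.9956])
Z=lambda u,v:(200+u/5.7-.4,140+v/5.7-.4)
for n,u,v,z in [('tip',404,276,.0498),('tip bot',404,319,.0198),('cl -n',433,308,.051),('cl -f',541,293,.051),('cl Fn',428,279,.051),('cl Ff',517,262,.051),('cov near',426,243,.065),('cov n+',391,206,.065)]:
  d=ray('c7',*Z(u,v),z)[:2]-[.6598,.0729]; print(n,(d@fx).round(4),(d@fy).round(4))
```

```text
tip -0.0659 -0.0284
tip bot -0.0627 -0.0229
cl -n -0.0653 -0.0655
cl -f -0.0067 -0.0704
cl Fn -0.0561 -0.0374
cl Ff -0.0048 -0.0368
cov near -0.0523 -0.0245
cov n+ -0.0542 0.0191
```

```bash
python3 -m handwheel '[0,0.2,0,0,0,0,0,0]'>/dev/null; python3 st.py;python3 -m handwheel '[0,0.1,0,0]'>/dev/null; python3 st.py
```

```text
t12.90 x-0.2078 y-0.0209 z0.1922 Fx0.13 Fy-0.08 Fz-1.82 yaw 84.61 0.014765491239065561
t13.03 x-0.2077 y-0.0209 z0.1913 Fx-1.48 Fy0.43 Fz0.32 yaw 84.6 0.015231085320043648
```

```bash
python3 -m handwheel '[0,0,-0.3,0,0,0,-0.3,0,0,0,-0.3,0,0,0,-0.3,0]'>/dev/null; python3 st.py;python3 -m handwheel '[0,0,-0.3,0,0,0,-0.3,0,0,0,-0.3,0]'>/dev/null; python3 st.py
```

```text
t13.53 x-0.1954 y-0.0210 z0.1912 Fx-1.74 Fy0.17 Fz-0.07 yaw 84.59 0.01528395667874702
t13.90 x-0.1865 y-0.0209 z0.1912 Fx-2.55 Fy-1.59 Fz1.12 yaw 84.6 0.015168209424713855
```

```bash
python3 -m handwheel '[-0.1,0,-0.2,0,-0.05,0,-0.3,0,0,0,-0.3,0]'>/dev/null; python3 st.py;python3 -m handwheel '[0,0,-0.3,0,0,0,-0.3,0]'>/dev/null; python3 st.py
```

```text
t14.28 x-0.1785 y-0.0225 z0.1912 Fx-1.75 Fy0.00 Fz1.17 yaw 84.59 0.015248123705857836
t14.53 x-0.1725 y-0.0225 z0.1912 Fx-2.30 Fy0.35 Fz1.82 yaw 84.59 0.015439178202527154
```

```bash
python3 -m handwheel '[-0.05,0,-0.1,0]'>/dev/null; python3 st.py;python3 -m handwheel '[-0.05,0,-0.1,0]'>/dev/null; python3 st.py
```

```text
t14.65 x-0.1715 y-0.0229 z0.1912 Fx-1.23 Fy0.89 Fz-0.14 yaw 84.6 0.01532262628621286
t14.78 x-0.1706 y-0.0234 z0.1912 Fx-3.00 Fy1.27 Fz1.48 yaw 84.6 0.01527579965723759
```

```bash
python3 -m handwheel '[-0.05,0,-0.1,0]'>/dev/null; python3 st.py
```

```text
t14.90 x-0.1697 y-0.0239 z0.1912 Fx-1.44 Fy0.12 Fz1.26 yaw 84.6 0.01551349042167708
```

```bash
python3 -m handwheel '[-0.05,0,-0.1,0]'>/dev/null; python3 st.py;python3 -m handwheel '[-0.05,0,-0.1,0]'>/dev/null; python3 st.py
```

```text
t15.03 x-0.1688 y-0.0244 z0.1912 Fx-3.93 Fy1.17 Fz2.32 yaw 84.61 0.014819151329757406
t15.15 x-0.1681 y-0.0247 z0.1911 Fx-5.30 Fy2.91 Fz3.19 yaw 84.62 0.014982127359036824
```

```bash
python3 -m handwheel '[0.03,0,-0.2,0,0,0,-0.2,0]'>/dev/null; python3 st.py;python3 -m handwheel '[0,0,-0.2,0,0,0,-0.2,0]'>/dev/null; python3 st.py;python3 -m handwheel '[0,0,-0.2,0,0,0,-0.2,0]'>/dev/null; python3 st.py
```

```text
t15.40 x-0.1639 y-0.0245 z0.1911 Fx-2.98 Fy1.83 Fz3.05 yaw 84.62 0.015199428365820925
t15.65 x-0.1599 y-0.0245 z0.1911 Fx-4.41 Fy2.50 Fz4.03 yaw 84.61 0.015079647297105288
t15.90 x-0.1559 y-0.0245 z0.1911 Fx-6.25 Fy2.22 Fz4.02 yaw 84.61 0.015306914442341103
```

```bash
python3 -m handwheel '[0.02,-0.03,-0.2,0,0,0,-0.2,0]'>/dev/null; python3 st.py;python3 -m handwheel '[0,0,-0.2,0,0,0,-0.2,0]'>/dev/null; python3 st.py;python3 -m handwheel '[0,0,-0.1,0,0,0,-0.1,0]'>/dev/null; python3 st.py
python3 - <<'E'
from h import *
snap('side','s8');snap('scene','c8')
a=cv2.imread('pics/s8.png')[170:250,175:315]; cv2.imwrite('pics/s8z.png',cv2.resize(a,None,fx=5.7,fy=5.7,interpolation=cv2.INTER_CUBIC))
a=cv2.imread('pics/c8.png')[140:230,200:340]; cv2.imwrite('pics/c8z.png',cv2.resize(a,None,fx=5.7,fy=5.7,interpolation=cv2.INTER_CUBIC))
E
```

```text
t16.15 x-0.1530 y-0.0242 z0.1910 Fx-14.02 Fy1.43 Fz10.62 yaw 84.6 0.014951409933532837
t16.40 x-0.1495 y-0.0242 z0.1910 Fx-15.27 Fy2.85 Fz12.11 yaw 84.61 0.015125177268939305
t16.65 x-0.1474 y-0.0242 z0.1911 Fx-14.10 Fy1.32 Fz12.79 yaw 84.6 0.01471491335284393
```

View pics/s8z.png

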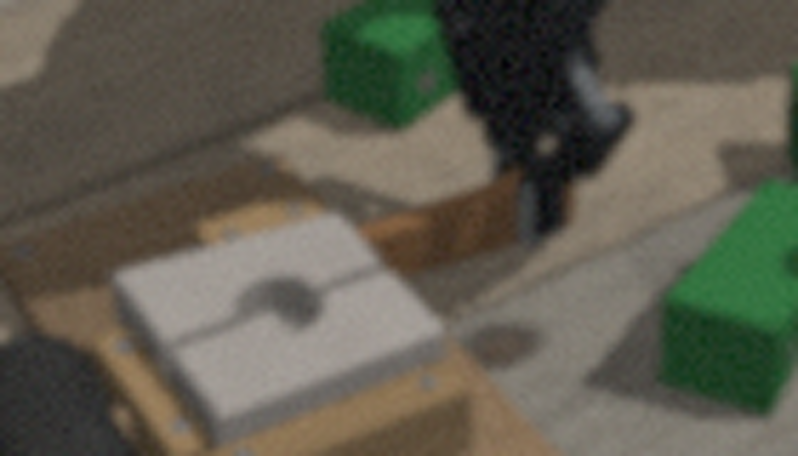

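View pics/c8z.png

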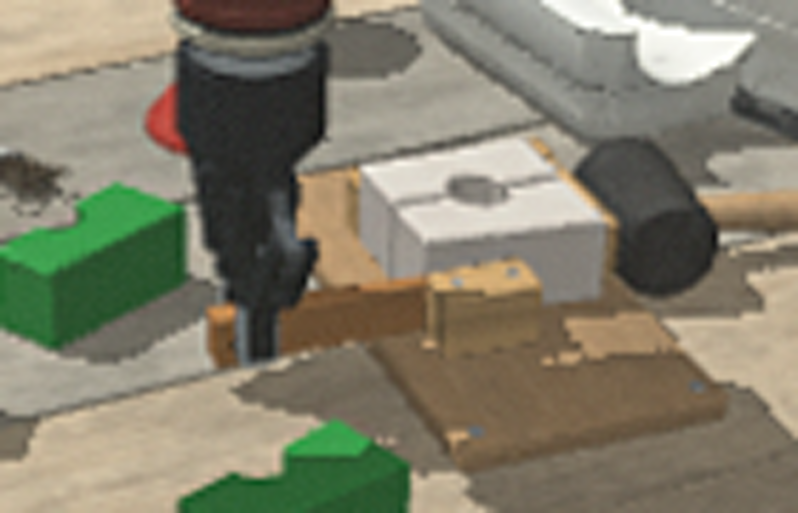

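```bash
python3 -m handwheel '[0,-0.05,0,0]'>/dev/null; python3 st.py;python3 -m handwheel '[0,-0.03,0,0]'>/dev/null; python3 st.py
```

```text
t16.88 x-0.1471 y-0.0242 z0.1914 Fx-10.13 Fy2.69 Fz4.31 yaw 84.6 0.015114228681769749
t17.00 x-0.1471 y-0.0243 z0.1915 Fx-7.88 Fy2.05 Fz1.93 yaw 84.6 0.015170601667458764
```

```bash
python3 -m handwheel '[0,0,-0.1,0,0,0,-0.1,0]'>/dev/null; python3 st.py;python3 -m handwheel '[0,0,-0.1,0,0,0,-0.1,0]'>/dev/null; python3 st.py
```

```text
t17.25 x-0.1455 y-0.0242 z0.1914 Fx-11.68 Fy2.74 Fz7.40 yaw 84.6 0.015105561353750206
t17.50 x-0.1434 y-0.0242 z0.1914 Fx-11.88 Fy2.54 Fz6.71 yaw 84.6 0.015272755022210297
```

```bash
python3 -m handwheel '[0,-0.05,0,0]'>/dev/null; python3 st.py;python3 -m handwheel '[0,-0.02,-0.1,0,0,-0.01,-0.1,0]'>/dev/null; python3 st.py;python3 -m handwheel '[0,0,-0.1,0,0,0,-0.1,0]'>/dev/null; python3 st.py
```

```text
t17.62 x-0.1433 y-0.0242 z0.1917 Fx-7.96 Fy2.33 Fz0.83 yaw 84.6 0.014873850727060446
t17.88 x-0.1414 y-0.0243 z0.1917 Fx-7.65 Fy3.21 Fz0.78 yaw 84.6 0.015304561788101094
t18.12 x-0.1393 y-0.0242 z0.1917 Fx-8.75 Fy2.99 Fz1.38 yaw 84.6 0.015105727002177874
```

```bash
python3 -m handwheel '[0.02,-0.01,-0.1,0,0,0,-0.1,0]'>/dev/null; python3 st.py;python3 -m handwheel '[0.02,0,-0.1,0,0,0,-0.1,0]'>/dev/null; python3 st.py
```

```text
t18.38 x-0.1372 y-0.0242 z0.1918 Fx-6.76 Fy1.64 Fz-0.37 yaw 84.6 0.015136475089835146
t18.62 x-0.1351 y-0.0241 z0.1919 Fx-5.81 Fy1.28 Fz-0.65 yaw 84.59 0.015286869274593301
```

```bash
python3 -m handwheel '[0,-0.01,-0.1,0,0,0,-0.1,0]'>/dev/null; python3 st.py;python3 -m handwheel '[0,0,-0.1,0,0,0,-0.1,0]'>/dev/null; python3 st.py
```

```text
t18.88 x-0.1331 y-0.0241 z0.1919 Fx-6.02 Fy1.20 Fz-0.55 yaw 84.6 0.015090775114386936
t19.12 x-0.1311 y-0.0241 z0.1919 Fx-6.24 Fy1.47 Fz0.32 yaw 84.59 0.014996889374272076
```

```bash
python3 -m handwheel '[0,0,-0.1,0,0,0,-0.1,0,0,0,-0.1,0,0,0,-0.1,0]'>/dev/null; python3 st.py;python3 -m handwheel '[0,0,-0.1,0,0,0,-0.1,0,0,0,-0.1,0]'>/dev/null; python3 st.py
```

```text
t19.62 x-0.1271 y-0.0241 z0.1919 Fx-6.50 Fy1.55 Fz-0.91 yaw 84.59 0.014994566715935683
t20.00 x-0.1241 y-0.0241 z0.1919 Fx-6.70 Fy1.71 Fz0.17 yaw 84.59 0.015150838373945886
```

```bash
python3 -m handwheel '[0,0,-0.1,0,0,0,-0.1,0,0,0,-0.1,0]'>/dev/null; python3 st.py
python3 - <<'E'
from h import *
snap('wrist','w9');snap('side','s9')
a=cv2.imread('pics/s9.png')[170:250,175:315]; cv2.imwrite('pics/s9z.png',cv2.resize(a,None,fx=5.7,fy=5.7,interpolation=cv2.INTER_CUBIC))
E
```

```text
t20.38 x-0.1211 y-0.0241 z0.1919 Fx-6.38 Fy0.93 Fz0.49 yaw 84.6 0.015189926987814307
```

View pics/s9z.png

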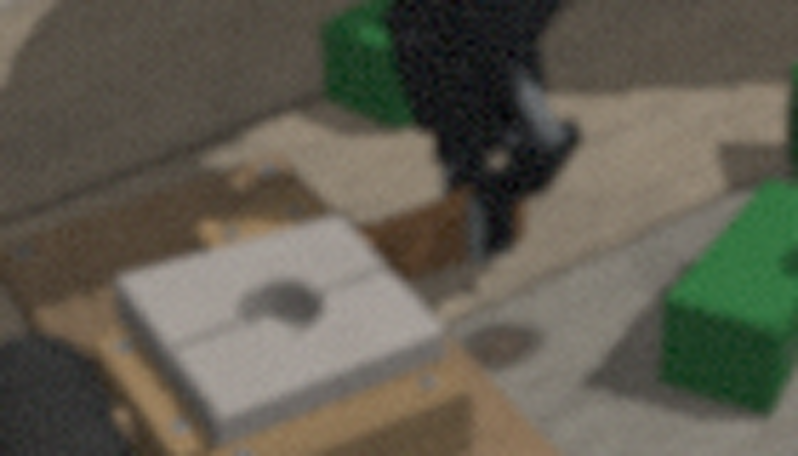

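View pics/w9.png

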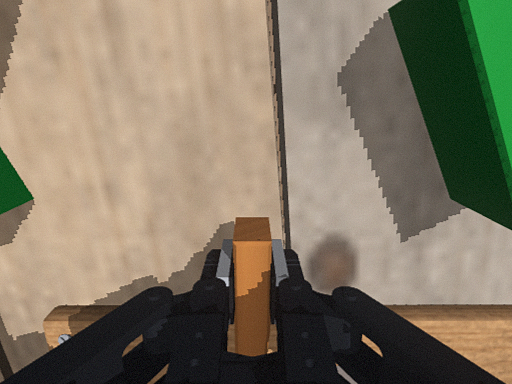

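```bash
python3 -m handwheel '[0,0,-0.1,0,0,0,-0.1,0,0,0,-0.1,0]'>/dev/null; python3 st.py;python3 -m handwheel '[0,0,-0.1,0,0,0,-0.1,0]'>/dev/null; python3 st.py
```

```text
t20.85 x-0.1181 y-0.0241 z0.1919 Fx-6.76 Fy1.52 Fz0.91 yaw 84.6 0.015118147541408054
t21.10 x-0.1161 y-0.0241 z0.1919 Fx-6.40 Fy1.72 Fz0.51 yaw 84.59 0.01522755212013563
```

```bash
python3 -m handwheel '[0,0,-0.1,0,0,0,-0.1,0]'>/dev/null; python3 st.py;python3 -m handwheel '[0,0,-0.1,0,0,0,-0.1,0]'>/dev/null; python3 st.py
```

```text
t21.35 x-0.1141 y-0.0241 z0.1919 Fx-6.68 Fy0.87 Fz0.11 yaw 84.59 0.014653892562914708
t21.60 x-0.1121 y-0.0241 z0.1919 Fx-6.35 Fy0.49 Fz-0.45 yaw 84.59 0.015291677537692788
```

```bash
python3 -m handwheel '[0,0,-0.1,0,0,0,-0.1,0]'>/dev/null; python3 st.py;python3 -m handwheel '[0,0,-0.1,0]'>/dev/null; python3 st.py
```

```text
t21.85 x-0.1101 y-0.0241 z0.1919 Fx-6.50 Fy1.51 Fz-0.39 yaw 84.59 0.015137819538948962
t21.98 x-0.1091 y-0.0241 z0.1919 Fx-6.05 Fy1.32 Fz1.23 yaw 84.59 0.014812752050571771
```

```bash
python3 -m handwheel '[0,0,-0.1,0,0,0,-0.1,0]'>/dev/null; python3 st.py;python3 -m handwheel '[0,0,-0.1,0]'>/dev/null; python3 st.py
```

```text
t22.23 x-0.1071 y-0.0241 z0.1919 Fx-7.02 Fy2.12 Fz0.64 yaw 84.59 0.015159449526978622
t22.35 x-0.1061 y-0.0241 z0.1919 Fx-7.45 Fy1.77 Fz0.66 yaw 84.59 0.015112362430424214
```

```bash
python3 -m handwheel '[0,0,-0.1,0]'>/dev/null; python3 st.py;python3 -m handwheel '[0,0,-0.1,0]'>/dev/null; python3 st.py
python3 - <<'E'
from h import *
snap('side','s10')
a=cv2.imread('pics/s10.png')[170:250,175:315]; cv2.imwrite('pics/s10z.png',cv2.resize(a,None,fx=5.7,fy=5.7,interpolation=cv2.INTER_CUBIC))
E
```

```text
t22.48 x-0.1051 y-0.0240 z0.1919 Fx-5.62 Fy2.09 Fz1.13 yaw 84.59 0.015053163191276878
t22.60 x-0.1041 y-0.0241 z0.1919 Fx-6.03 Fy1.25 Fz0.70 yaw 84.6 0.015125534641827797
```

View pics/s10z.png

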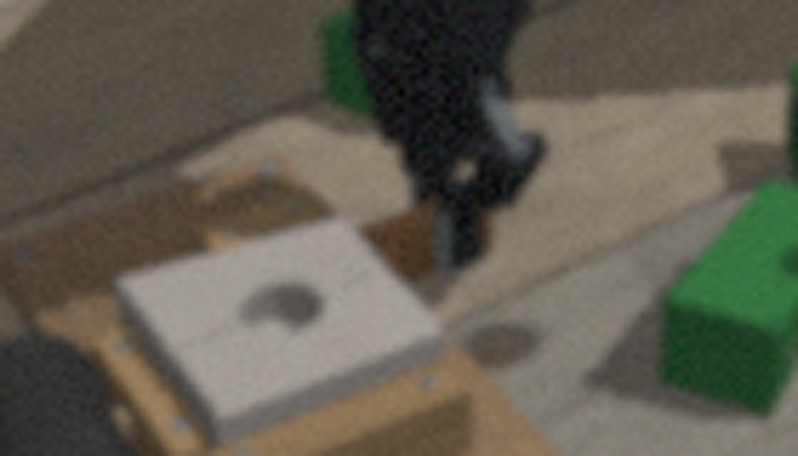

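Joint nearly closed in this view (only a faint line from (180,345) to (375,275)). I'll continue in 1 mm steps, reading the force each time.

```bash
python3 -m handwheel '[0,0,-0.1,0]'>/dev/null; python3 st.py;python3 -m handwheel '[0,0,-0.1,0]'>/dev/null; python3 st.py
```

```text
t22.77 x-0.1031 y-0.0240 z0.1919 Fx-6.35 Fy1.36 Fz-0.41 yaw 84.59 0.015185560207745826
t22.90 x-0.1021 y-0.0241 z0.1918 Fx-6.78 Fy1.74 Fz0.02 yaw 84.59 0.014928570405579444
```

```bash
python3 -m handwheel '[0,0,-0.1,0]'>/dev/null; python3 st.py;python3 -m handwheel '[0,0,-0.1,0]'>/dev/null; python3 st.py
```

```text
t23.02 x-0.1011 y-0.0240 z0.1919 Fx-6.97 Fy1.64 Fz0.75 yaw 84.59 0.015278256137748249
t23.15 x-0.1001 y-0.0241 z0.1919 Fx-7.34 Fy2.07 Fz-0.73 yaw 84.59 0.01512402110536304
```

```bash
python3 -m handwheel '[0,0,-0.08,0]'>/dev/null; python3 st.py;python3 -m handwheel '[0,0,-0.08,0]'>/dev/null; python3 st.py
```

```text
t23.27 x-0.0993 y-0.0241 z0.1919 Fx-6.55 Fy0.77 Fz0.69 yaw 84.59 0.01476063003424573
t23.40 x-0.0985 y-0.0241 z0.1918 Fx-6.03 Fy1.11 Fz0.45 yaw 84.59 0.015388910332436967
```

```bash
python3 -m handwheel '[0,0,-0.08,0]'>/dev/null; python3 st.py;python3 -m handwheel '[0,0,-0.08,0]'>/dev/null; python3 st.py
```

```text
t23.52 x-0.0977 y-0.0240 z0.1919 Fx-7.43 Fy0.82 Fz0.55 yaw 84.59 0.015253305333744393
t23.65 x-0.0969 y-0.0240 z0.1918 Fx-6.51 Fy1.10 Fz0.71 yaw 84.59 0.015023831732019549
```

```bash
python3 -m handwheel '[0,0,-0.08,0]'>/dev/null; python3 st.py;python3 -m handwheel '[0,0,-0.08,0]'>/dev/null; python3 st.py
```

```text
t23.77 x-0.0961 y-0.0241 z0.1919 Fx-5.58 Fy1.66 Fz-0.49 yaw 84.59 0.01498974326756581
t23.90 x-0.0953 y-0.0240 z0.1919 Fx-6.87 Fy2.12 Fz0.76 yaw 84.59 0.015193194039115078
```

```bash
python3 -m handwheel '[0,0,-0.08,0]'>/dev/null; python3 st.py;python3 -m handwheel '[0,0,-0.08,0]'>/dev/null; python3 st.py
```

```text
t24.02 x-0.0945 y-0.0240 z0.1918 Fx-7.02 Fy1.37 Fz1.25 yaw 84.59 0.015403352348459094
t24.15 x-0.0937 y-0.0240 z0.1919 Fx-6.57 Fy1.00 Fz1.11 yaw 84.59 0.015139669973843878
```

```bash
python3 -m handwheel '[0,0,-0.08,0]'>/dev/null; python3 st.py;python3 -m handwheel '[0,0,-0.08,0]'>/dev/null; python3 st.py;python3 - <<'E'
from h import *
snap('side','s11')
a=cv2.imread('pics/s11.png')[170:250,175:315]; cv2.imwrite('pics/s11z.png',cv2.resize(a,None,fx=5.7,fy=5.7,interpolation=cv2.INTER_CUBIC))
E
```

```text
t24.27 x-0.0929 y-0.0240 z0.1919 Fx-7.62 Fy1.06 Fz0.29 yaw 84.59 0.015152025295139166
t24.40 x-0.0925 y-0.0241 z0.1917 Fx-11.14 Fy1.47 Fz3.54 yaw 84.6 0.014963872141766268
```

View pics/s11z.png

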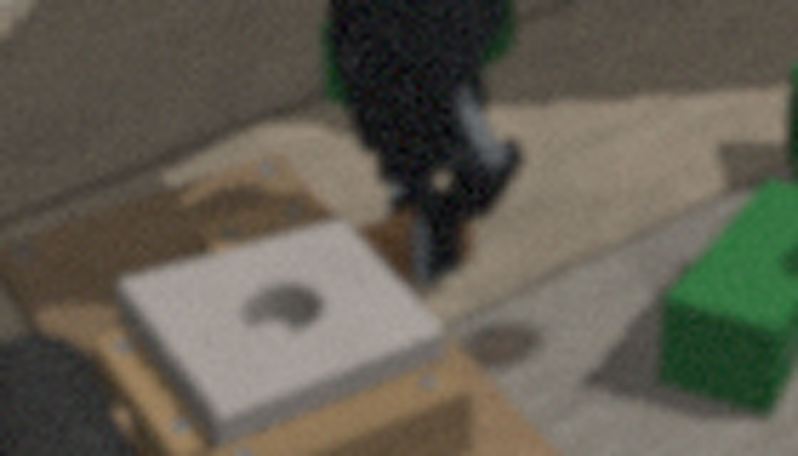

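```bash
python3 -m handwheel '[0,0,-0.03,0]'>/dev/null; python3 st.py
```

```text
t24.57 x-0.0924 y-0.0240 z0.1917 Fx-11.58 Fy1.27 Fz3.44 yaw 84.6 0.014648431709868247
```

```bash
python3 -m handwheel '[0,0,-0.04,0]'>/dev/null; python3 st.py
```

```text
t24.70 x-0.0923 y-0.0240 z0.1917 Fx-13.68 Fy0.42 Fz4.36 yaw 84.6 0.014999924676419089
```

```bash
python3 -m handwheel '[0,0,-0.04,0]'>/dev/null; python3 st.py
```

```text
t24.82 x-0.0921 y-0.0240 z0.1916 Fx-14.94 Fy1.11 Fz6.38 yaw 84.6 0.015070680596377192
```

```bash
python3 -m handwheel '[0,0,-0.03,0]'>/dev/null; python3 st.py
```

```text
t24.95 x-0.0920 y-0.0240 z0.1916 Fx-15.20 Fy0.86 Fz7.97 yaw 84.61 0.01510165851960556
```

```bash
python3 -m handwheel '[0,-0.04,-0.02,0]'>/dev/null; python3 st.py
```

```text
t25.07 x-0.0920 y-0.0240 z0.1916 Fx-14.14 Fy0.65 Fz2.49 yaw 84.61 0.015170477397538894
```

```bash
python3 -m handwheel '[0,-0.01,-0.04,0]'>/dev/null; python3 st.py
```

```text
t25.20 x-0.0918 y-0.0240 z0.1916 Fx-15.89 Fy1.01 Fz5.30 yaw 84.61 0.015335879879889104
```

```bash
python3 -m handwheel '[0,0,0,0,0,0,0,0,0,0,0,0]' 0.5 20 >/dev/null; python3 st.py; python3 -m handwheel '[0,-2,0,0,0,-5,0,0,0,-6,0,0,0,-5,0,0,0,0,-4.5,0,0,0,0,0,0,0,0,0]'
python3 - <<'E'
from h import *
for n in ['side','scene','wrist']: snap(n,n+'12')
a=cv2.imread('pics/side12.png')[170:250,175:315]; cv2.imwrite('pics/s12z.png',cv2.resize(a,None,fx=5.7,fy=5.7,interpolation=cv2.INTER_CUBIC))
a=cv2.imread('pics/wrist12.png')[100:350,100:400]; cv2.imwrite('pics/w12z.png',cv2.resize(a,None,fx=2.4,fy=2.4,interpolation=cv2.INTER_CUBIC))
E
```

```text
t25.57 x-0.0881 y-0.0242 z0.1942 Fx0.18 Fy-0.27 Fz0.50 yaw 84.58 0.04255148336994929
clock: 26.45
position: [0.6136, 0.0531, 0.374]
tcp_rot: [[0.094, -0.001, -0.996], [0.996, 0.0, 0.094], [-0.0, -1.0, 0.001]]
wrist_force: [-0.6, -0.2, -0.5]
opening: 0.0432
```

View pics/s12z.png

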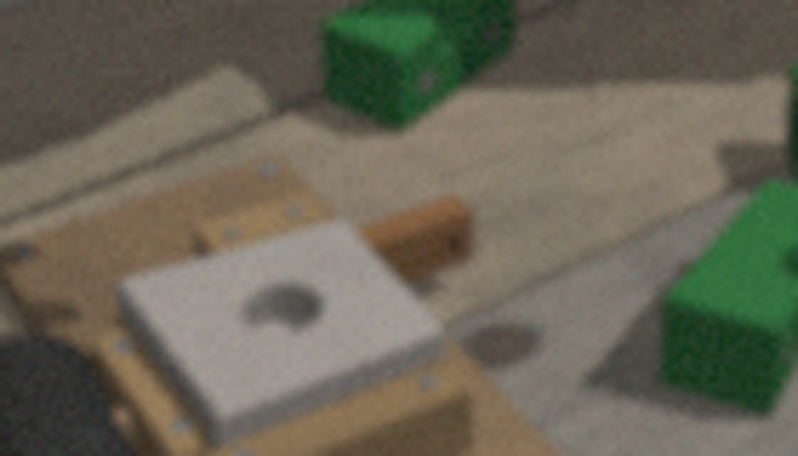

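View pics/w12z.png

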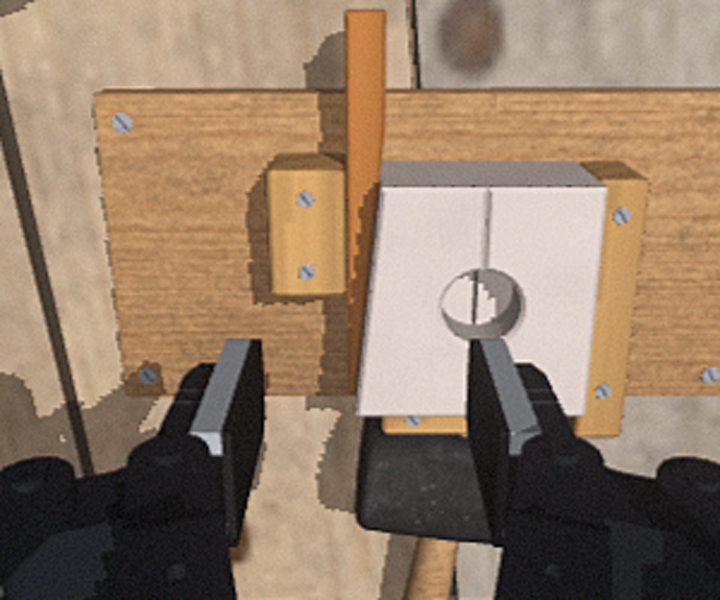

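View pics/scene12.png

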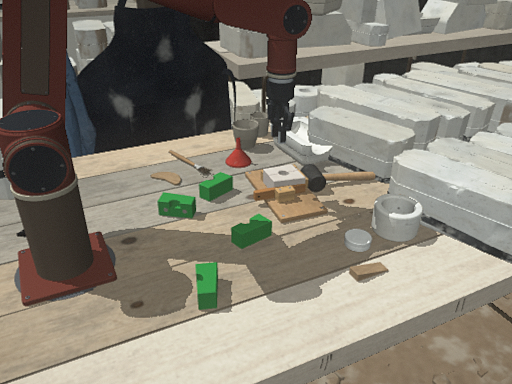

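Run:
```python
from h import *
im=cv2.imread('pics/wrist12.png')
a=im[165:285,230:370]; cv2.imwrite('pics/w12y.png',cv2.resize(a,None,fx=5.7,fy=5,interpolation=cv2.INTER_NEAREST))
fx=np.array([.9956,-.0941]);fy=np.array([.0941,.9956])
Z=lambda u,v:(100+u/2.4-.3,100+v/2.4-.3)
for n,u,v,z in [('tail -',346,11,.045),('tail +',386,11,.045),('cov n-',381,187,.065),('joint n',488,187,.065),('fix n+',606,187,.065),('cov f-',357,414,.065),('fix f+',583,414,.065),('cleat Fn',345,170,.051)]:
  d=ray('wrist12',*Z(u,v),z)[:2]-[.6598,.0729]; print(n,(d@fx).round(4),(d@fy).round(4))
```

```text
tail - -0.1144 -0.0305
tail + -0.1144 -0.0151
cov n- -0.05 -0.0171
joint n -0.05 0.024
fix n+ -0.05 0.0694
cov f- 0.0494 -0.0266
fix f+ 0.0495 0.0693
cleat Fn -0.0534 -0.0312
```

View pics/w12y.png

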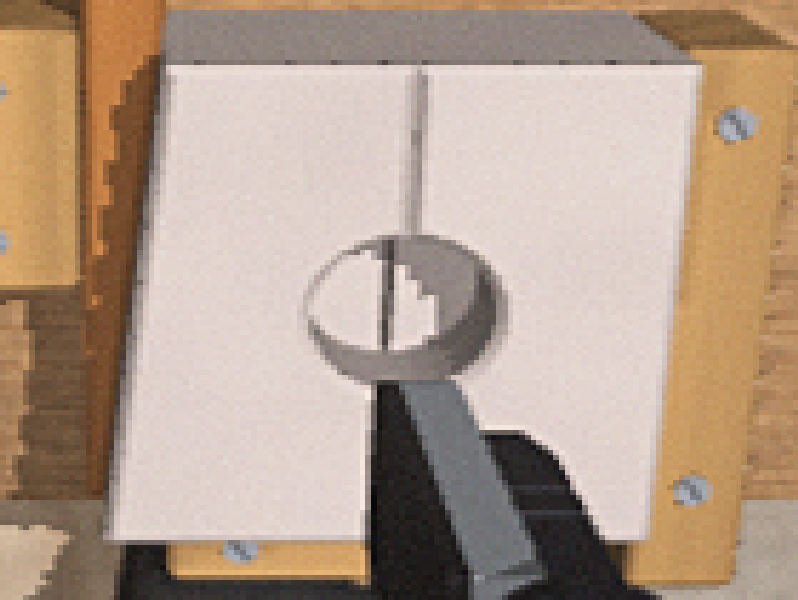

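```bash
python3 -m handwheel '[0,2,-1,0,0,4,0,0,0,3,0,0,0,0,0,0,0,0,0,0,0,0,0,0]' 1
python3 - <<'E'
from h import *
snap('wrist','w13')
a=cv2.imread('pics/w13.png')[130:330,180:380]; cv2.imwrite('pics/w13z.png',cv2.resize(a,None,fx=3,fy=3,interpolation=cv2.INTER_NEAREST))
E
```

```text
clock: 27.35
position: [0.6247, 0.0521, 0.2861]
tcp_rot: [[0.094, 0.003, -0.996], [0.996, -0.0, 0.094], [0.0, -1.0, -0.003]]
wrist_force: [0.2, 1.2, 0.4]
opening: 0.0855
```

View pics/w13z.png

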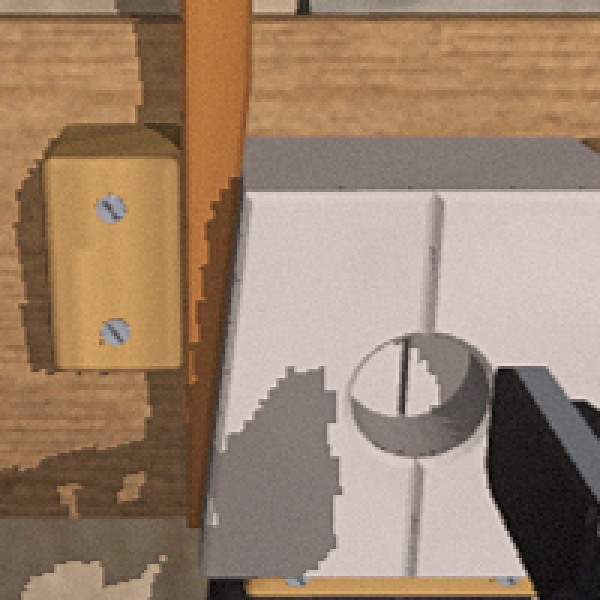

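```bash
python3 -m handwheel '[0,-5,0,0,0,-3,0,0,0,0,0,0,0,0,0,0]'; python3 -c "
from cell import robot
print(robot.finish_job(), robot.get_obs()['clock'])"
```

```text
clock: 27.9
position: [0.6238, 0.0521, 0.3636]
tcp_rot: [[0.094, -0.0, -0.996], [0.996, -0.0, 0.094], [-0.0, -1.0, 0.0]]
wrist_force: [-0.0, 0.5, -0.1]
opening: 0.0853
the job is handed in; nothing more can be done
the job is handed in; nothing more can be done
```

The mould is closed and the shim is left nipped tight. I handed the job in at about 28 s on the robot's clock.

- **Loose half:** I pushed it home with closed fingers at the top of its near end. I stopped at the end stop when the push reached about 9 N. Its near end then lay level with the fixed half's.
- **Shim:** I gripped it by the tail and slid it along the cleat, thin end first. Sliding drag was about 6.5 N. It bit with the thin end about 50 mm past `cover_home`, and I let go at about 15.9 N, roughly 9 N above the drag.
- **Last checks:**
  - The shim's tail was where I let it go, to within about 1 mm.
  - The end face of the mould showed no open seam, and the halves' measured width matched a shut joint to within about 0.5 mm. The close wrist view still showed a pale grey line on top and a thin dark one in the pour hole. I took these for bevelled edges rather than a gap, but could not confirm that.
  - The funnel, tin and spare wedge looked unmoved in the scene picture, and the gripper was clear of everything.
- **Force while sliding:** early on, before the bite, the push briefly read 14–15 N because the shim was also pressed onto the board with about 12 N. I raised the grip slightly and the reading fell back to about 6.5 N. At letting go some downward press remained (about 5 N), so the net push on the joint was a little under 9 N.
- **Letting go:** the arm sprang about 4 mm forward and 2.6 mm up as the fingers opened.

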